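# Clear the hoop off the silk-thread chest and hold its sealed lid ajar

### The arm

A 6-joint arm with a two-finger parallel gripper is mounted at the origin on the work surface. World frame = base frame: x ahead of the robot, y to its left, z up, the work surface at z = 0. Lengths are in m, angles in rad, forces in N, time in s.
With the tool pointing down it reaches from about 0.35 to 0.975 m from the base axis. Payload 4.9 kg.
Tool frame: the origin (TCP) lies between the finger pads; the fingertips stand 11 mm ahead of it and the grasp point (between the pads) lies 8 mm behind it (env.tips_ahead is the z of the fingertips in the tool frame, in m); z points along the fingers, y is the direction in which the jaws open and shut (so a half turn about z gives the same grasp; the last joint's range is limited). The gripper opens to 85 mm and grips with 20 to 120 N. Pads are 22 mm wide; open, the fingers measure 114 mm over their backs; the gripper's body (76 mm by 85 mm) begins 54 mm behind the grasp point. The pads swing forward as they close: fully open they stand 13 mm farther back than shut.
Start: joints at [1.148, 0.053, 1.613, -0, 1.476, -0.119], TCP at [0.187, 0.596, 0.242] pointing down, gripper open.
Joint ranges: [-3.01, 3.01], [-1.01, 2.22], [0.06, 2.58], [-1.02, 4.17], [0.09, 2.62], [-3.14, 3.14]. Speed limits (rad/s): [2.57, 2.57, 3.14, 3.14, 3.14, 3.14].

### API

Orientations are given as a unit quaternion [w, x, y, z].
In Python, from bench import env, open_jaws, grab, vision gives the robot as it stands. Calls block until the motion is done:
- env.move_ptp(position, orientation): joint-space move of the TCP to a pose.
- env.servo_line(position, velocity=0.15, rot=None, max_force=None): straight line of the TCP; rot=None keeps the orientation; velocity is the mean speed in m/s. With max_force (N) it stops when the force on the tool has changed by that much, and returns True; else False.
- env.set_joints(angles): joint-space move.
- open_jaws() and grab(grasp_force=None): open the fingers fully, or close them until they stop; grasp_force is the grip in N (None keeps the last).
- env.hold(seconds).
- env.solve_ik(position, orientation): joint angles nearest the present ones, or None.
- vision.read_camera(name): name is "scene" or "top" or "wrist"; returns a dict with "pixels" (400x640x3 uint8, blue, green, red), "K" (3x3 intrinsics, pixels), "k1" (the pictures are not rectified: a ray, as slopes to the right and down, at radius r is drawn at 1 + k1 r^2 times it, then the intrinsics apply), "rvec" (rotation vector, rad) and "tvec" (3), from world to camera coordinates, as OpenCV has them. Camera axes: x right, y down, z forward; pixel columns grow to the right and rows downward; lengths in m; the calibration is good to about 2 mm. A picture is of the moment at which its call begins. There is no depth.
A pose or a line that the arm cannot do raises env.Unreachable and nothing moves.
- env.finish_job(): hands the job in, once; it reports no verdict.
Trained networks look in the newest picture that a camera, given by its name, has taken for a name from the list of things; names that differ only in an ending like _2 or _b are one class to them, and where a whole thing is asked for, a point or a joint stands for the part that bears it (a point fixed in the world has none). Each returns a list of dicts, best first, with "confidence" (0 to 1); they miss things now and then, are a little off and sometimes report something else, mostly with a low value. They report only what shows in the picture. A call takes as long as a camera call. They do not tell look-alikes from the thing itself.
- vision.regions_of(camera, label): "region" (400x640 bool, what is visible of it) and "extent" ([left, top, width, height] in pixels, round what is visible of it).
- vision.place_of(camera, label): "point" ([row, column] in pixels: a listed point, or the origin of a listed thing).
Readings, each from a call of its own:
- env.current_t(): time.
- env.current_q(): joint angles.
- env.current_joint_velocities(): joint speeds.
- env.current_tau(): joint torques, N m.
- env.current_eef_pos(): TCP position.
- env.current_ee_rot(): TCP orientation.
- env.current_force(): force on the tool from outside, world axes, zero at the start.
- env.current_torque(): the same for the moment, N m.
- env.current_opening(): finger opening in m.
Only numpy, scipy, OpenCV 4.12 (cv2) and the standard library are available. Lean on these libraries where they do the work, as an engineer would, in place of code of your own. Each camera call takes 0.05 s, during which the arm holds its last target.

### The job

The airtight silk-thread chest needs airing, but an embroidery hoop has been hung over the knob of its green lid: lift the hoop up and off the knob, lay it flat with its whole wooden ring on the round cork mat, not dropping it, and let go. Then take the lid by its knob and pull until the sticky rubber seal gives way, without letting the lid fly up, and hold it slightly open, its front edge about 6 cm above the box. Finish while still holding the knob with the lid steady, and leave the other sewing things where they are.

Things in the scene. Friction and masses are not known exactly. Their poses are not given: they have to be found in the camera images.
- chest: White open-topped box, 250 (its x) x 230 (its y) x 90 mm high, fixed to the table and turned at an angle. Origin: centre of its underside; z up. Its front side is its -x side, nearest the robot; the lid hinge runs along its y axis at its x = +125, z = 90 mm (back rim).
- knob (a point): Upright dark wooden cylinder, diameter 26 mm, 50 mm tall, on top of the lid on the centre line, 165 mm in front of the hinge axis. Origin: centre of its foot on the lid's top surface, 102 mm above the table when the lid is shut; z along the knob; its axes turn with the lid, and with the lid shut are parallel to the chest's.
- lid (a joint): Angle of the green lid (256 x 236 x 12 mm, about 0.6 kg): 0 shut, growing as its front edge rises, stop at 1.1 rad. The front edge, 253 mm from the hinge, is 61 mm up at 0.24 rad. A sticky seal holds it: with a straight pull up at the knob the lid gives only about 0.02 rad until the pull peaks at 12 to 17 N, then breaks free; the resistance is about halved by 0.05 rad and the seal is gone by 0.2 rad, where about 4 N at the knob carry the lid. Let go, it falls shut.
- hoop_center (a point): Centre of the round wooden embroidery hoop, half-way up: ring of outer diameter 150, inner diameter 134, wall 8 and height 16 mm, about 60 g, z along the ring's axis. It starts flat on the lid around the knob, its centre up to 20 mm from the knob's axis. A brass screw clamp, 36 mm wide, stands out 14 mm from the rim on the hoop's own +x side; the rest of the rim is free to be gripped across its wall.
- mat_top (a point): Centre of the top of the round cork mat, diameter 250 mm, 5 mm thick, fixed flat on the table.
- hoop: The same hoop; origin at the centre of its underside, axes as above.
- spool: Bystander: orange thread spool, diameter 38, height 40 mm, standing near the front of the chest; origin under its centre.
- pincushion: Bystander: red round pincushion, diameter 68, height 37 mm, near the front of the mat; origin under its centre.
- twine: Bystander: beige ball of twine, diameter 84, height 72 mm; origin under its centre.
- buttons: Bystander: glass jar with a blue cap, diameter 60, height 75 mm; origin under its centre.
- cone: Bystander: yellow thread cone, diameter 64, height 110 mm; origin under its centre.
- case: Bystander: flat black needle case, 75 x 140 x 18 mm; origin under its centre.
Things that resemble listed ones, but are neither listed nor needed, are in the scene too. What is meant by the hoop is not red, and is the smaller of those in its own colour.

How it is judged:
On the way, in this order (a step that is already met when the one before it is completed fails the run):
1. the hoop is lifted clear above the knob, the lid still shut (height (world z) of hoop_center above 0.155 m and value of joint lid below 0.05 rad), for 0.1 s.
2. the hoop lies flat on the cork mat, let go, the lid still shut (horizontal distance between hoop_center and mat_top below 0.05 m and height (world z) of hoop_center below 0.02 m and angle between hoop_center's own z axis and vertical below 0.12 rad and contact force between the fingers and hoop below 0.05 N and linear speed of hoop below 0.03 m/s and value of joint lid below 0.05 rad), for 0.3 s.
3. the seal is broken and the lid is held ajar by its knob (value of joint lid between 0.14 and 0.36 rad and contact force between the fingers and lid_c1 above 1 N), for 0.3 s.
At the end, for the whole second after the job is handed in: The hoop lies flat and at rest on the cork mat, its centre within 50 mm of the mat's, not touched; the fingers hold the knob (over 1 N) and the lid is steady between 0.14 and 0.36 rad (front edge about 35 to 90 mm up); no other thing has moved more than 40 mm (all of step 3 and horizontal distance between hoop_center and mat_top below 0.05 m and height (world z) of hoop_center below 0.02 m and angle between hoop_center's own z axis and vertical below 0.12 rad and contact force between the fingers and hoop below 0.05 N and linear speed of hoop below 0.03 m/s and velocity of joint lid between -0.05 and 0.05 rad/s and distance of each of spool, pincushion, twine, buttons, cone, case from where it was at the start of the episode below 0.04 m); the arm keeps its last pose, push and grip.
It fails at once if the lid flies open past 0.5 rad (value of joint lid above 0.5 rad).
It fails at once if the hoop is dropped (off the fingers between the lid's height and 45 mm above the table) (height (world z) of hoop_center between 0.045 and 0.085 m and contact force between the fingers and hoop below 0.01 N).
It fails at once if a bystander is pushed more than 40 mm or knocked over (distance of any of spool, pincushion, twine, buttons, cone, case from where it was at the start of the episode above 0.04 m or angle between any of spool, pincushion, twine, buttons, cone, case's own z axis and vertical above 0.5 rad).
It also fails if it takes over 61 s, if anything falls off the work surface, if the arm or the gripper's body presses on something with over 40 N, if the wrist force passes 120 N, or if a joint passes its speed limit or range.

## Working session

There is one attempt and no reset: what is moved stays moved. The work goes in short steps, each a Python script; the robot and the scene stay as the last script left them, time stands still between calls to the robot, and variables do not carry over. Pictures are saved under pics/ and viewed, and the job is handed in when it is done.

```bash
ls; mkdir -p pics; python3 - <<'E'
from bench import env, vision
import cv2
for n in ["scene","top","wrist"]:
    c=vision.read_camera(n); cv2.imwrite(f"pics/a_{n}.png",c["pixels"])
    print(n,c["K"].tolist(),c["k1"],c["rvec"],c["tvec"])
print(env.current_t(), env.current_ee_rot(), env.current_eef_pos(), env.tips_ahead)
E
```

```text
pics
scene [[491.15481527223704, 0.0, 318.0232836877286], [0.0, 491.15481527223704, 195.04031356052937], [0.0, 0.0, 1.0]] -0.022740859724422465 [ 2.03563164  1.43046309 -0.56907717] [-0.12025135 -0.27559022  2.07463392]
top [[380.1610685233335, 0.0, 315.8451951624992], [0.0, 380.1610685233335, 194.4851543053081], [0.0, 0.0, 1.0]] 0.018680027432857002 [ 2.15530652 -2.19052873  0.09166326] [-0.01084824  0.51143666  1.11442418]
wrist [[332.0113494081869, 0.0, 314.28272310430384], [0.0, 332.0113494081869, 201.5302838898089], [0.0, 0.0, 1.0]] -0.07069419666159688 [-2.33713095 -1.7158049  -0.24632631] [-0.62500245 -0.03539889  0.37820077]
0.15 [-2.16540032e-04  1.51315844e-01  9.88485139e-01 -7.73803311e-04] [0.18677266 0.59594401 0.24133958] 0.011
```

View pics/a_scene.png

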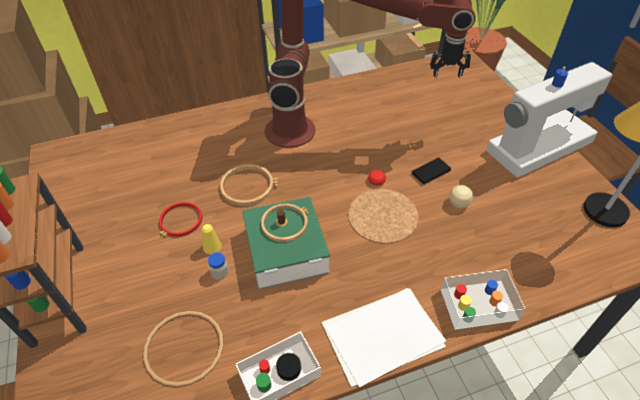

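View pics/a_top.png

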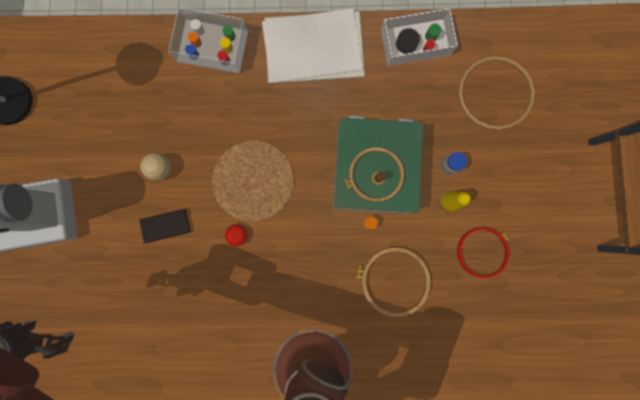

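View pics/a_wrist.png

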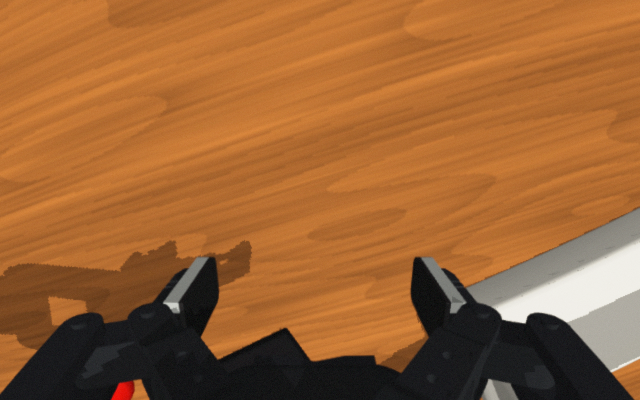

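Top view candidates for the hoop:
- Wooden hoop around the knob, (376,174).
- Larger wooden hoop, (396,282).
- Large plain ring, (497,93).
- Red hoop, (483,252).

The one around the knob fits: wooden, the smaller of its colour, and on the lid. I'll confirm it in a crop and measure.

```bash
cat > h.py <<'E'
import numpy as np, cv2
from bench import env, open_jaws, grab, vision
from scipy.spatial.transform import Rotation as R
def P(c):
    Rm=cv2.Rodrigues(np.asarray(c["rvec"],float))[0]; return Rm,np.asarray(c["tvec"],float).reshape(3)
def D(c): return np.array([c["k1"],0,0,0],float)
def ray(c,col,row):
    Rm,t=P(c); u=cv2.undistortPoints(np.array([[[col,row]]],float),c["K"],D(c))[0,0]
    d=Rm.T@np.array([u[0],u[1],1.]); return -Rm.T@t, d/np.linalg.norm(d)
def onz(c,col,row,z):
    o,d=ray(c,col,row); return o+d*(z-o[2])/d[2]
def tri(rs):
    A=np.zeros((3,3));b=np.zeros(3)
    for o,d in rs:
        M=np.eye(3)-np.outer(d,d);A+=M;b+=M@o
    p=np.linalg.solve(A,b)
    return p,[float(np.linalg.norm((np.eye(3)-np.outer(d,d))@(p-o))) for o,d in rs]
def proj(c,pts):
    return cv2.projectPoints(np.asarray(pts,float).reshape(-1,1,3),np.asarray(c["rvec"],float),np.asarray(c["tvec"],float),c["K"],D(c))[0][:,0]
def down(yaw): # tool z down, tool y (jaw) at angle yaw in world xy
    y=np.array([np.cos(yaw),np.sin(yaw),0]);z=np.array([0,0,-1.]);x=np.cross(y,z)
    q=R.from_matrix(np.c_[x,y,z]).as_quat(); return np.r_[q[3],q[:3]]
E
python3 - <<'E'
from h import *
cs={}
for n in ["scene","top"]:
    cs[n]=vision.read_camera(n)
im=cs["top"]["pixels"][100:320,310:550]; im2=cs["scene"]["pixels"][160:300,150:340]
a=cv2.resize(im,None,fx=2.2,fy=2.2,interpolation=cv2.INTER_CUBIC)
cv2.imwrite("pics/b_top.png",a)
cv2.imwrite("pics/b_scene.png",cv2.resize(im2,None,fx=4,fy=4,interpolation=cv2.INTER_CUBIC))
for l in ["chest","knob","hoop_center","hoop","mat_top","spool","pincushion","cone","buttons","twine","case"]:
    for n in cs:
        r=vision.place_of(n,l)
        print(l,n,[(np.round(x["point"],1).tolist(),round(x["confidence"],2)) for x in r[:4]])
E
```

```text
chest scene [([249.1, 285.3], 0.98)]
chest top [([168.6, 371.1], 0.88)]
knob scene [([218.9, 283.0], 0.71)]
knob top [([175.0, 376.8], 0.96)]
hoop_center scene [([185.0, 246.5], 0.89), ([223.8, 285.6], 0.8), ([216.8, 178.9], 0.63)]
hoop_center top [([202.9, 449.1], 0.71)]
hoop scene [([219.8, 180.1], 0.8), ([185.8, 246.8], 0.57), ([221.4, 287.5], 0.56)]
hoop top []
mat_top scene []
mat_top top [([179.1, 252.2], 0.64), ([171.3, 373.6], 0.38)]
spool scene [([178.7, 378.7], 0.62), ([202.6, 455.5], 0.31)]
spool top [([223.9, 369.6], 0.44)]
pincushion scene [([179.9, 376.5], 0.58)]
pincushion top [([230.2, 237.7], 0.93)]
cone scene [([222.5, 285.6], 0.62), ([244.6, 212.8], 0.61)]
cone top [([202.1, 449.6], 0.62)]
buttons scene [([270.8, 221.7], 0.76)]
buttons top [([166.1, 449.1], 0.65), ([168.3, 373.8], 0.35)]
twine scene [([206.8, 458.4], 0.69)]
twine top [([170.8, 160.6], 0.6)]
case scene [([170.2, 429.7], 0.59)]
case top [([226.6, 162.0], 0.86)]
```

View pics/b_top.png

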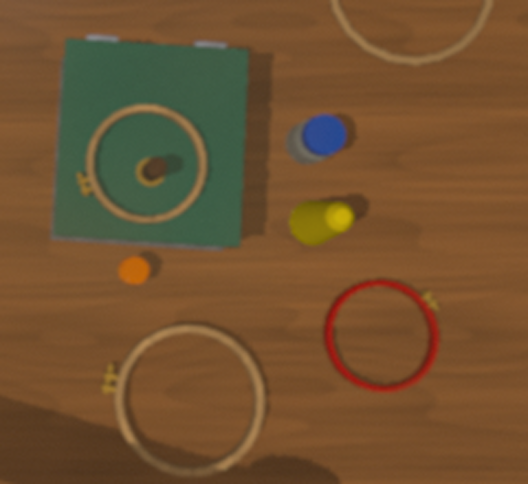

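View pics/b_scene.png

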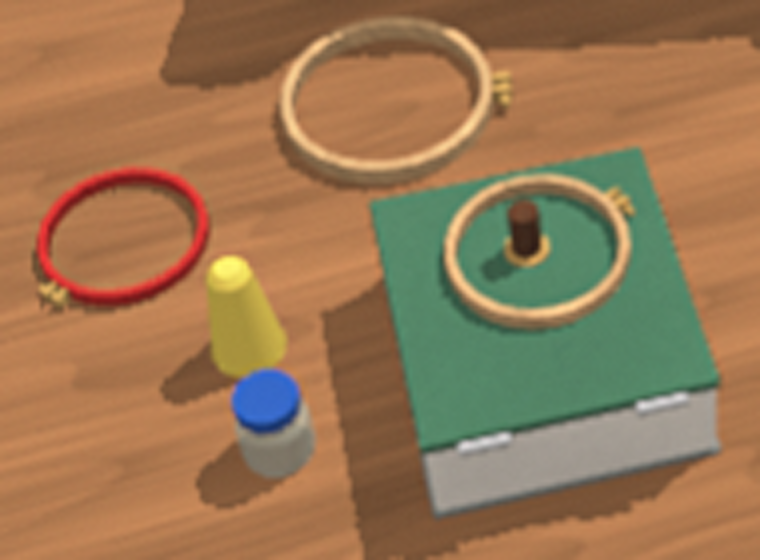

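The crop confirms it: the small tan hoop with a brass clamp surrounds the dark knob on the green lid, with the clamp to the left in the top view at (348,183). Next I'll measure by fitting the ring and lid corners in both views.

```bash
cat > m.py <<'E'
from h import *
from scipy.optimize import least_squares
cs={n:vision.read_camera(n) for n in ["scene","top"]}
# green lid mask / corners
obs={}
for n,(x0,y0,x1,y1) in dict(scene=(225,185,345,300),top=(315,100,445,225)).items():
    im=cs[n]["pixels"]; hsv=cv2.cvtColor(im,cv2.COLOR_BGR2HSV)
    g=((hsv[...,0]>60)&(hsv[...,0]<95)&(hsv[...,1]>90)).astype(np.uint8)
    m=np.zeros_like(g); m[y0:y1,x0:x1]=g[y0:y1,x0:x1]
    k,l,st,_=cv2.connectedComponentsWithStats(m)
    pts=np.argwhere(m)[:,::-1]
    hull=cv2.convexHull(pts.astype(np.int32))
    for e in range(2,40):
        q=cv2.approxPolyDP(hull,e*0.5,True)[:,0]
        if len(q)==4: break
    print(n,"lid corners",q.tolist())
    # tan ring: within hull, not green, hue<25, bright
    hm=np.zeros_like(g); cv2.fillConvexPoly(hm,hull,1)
    t=((hsv[...,0]<25)&(hsv[...,2]>110)&(hm>0)).astype(np.uint8)
    k,l,st,_=cv2.connectedComponentsWithStats(t); i=1+np.argmax(st[1:,4]); t=l==i
    obs[n]=(q,np.argwhere(t)[:,::-1].astype(float)); print(n,"ring px",t.sum())
    v=im.copy(); v[t]=(255,0,255); cv2.polylines(v,[q.astype(np.int32)],True,(0,0,255))
    cv2.imwrite(f"pics/m_{n}.png",cv2.resize(v[y0-10:y1+10,x0-10:x1+10],None,fx=4,fy=4,interpolation=cv2.INTER_NEAREST))
a=np.linspace(0,2*np.pi,90,endpoint=False)
# hoop: fit centre of visible ring w/ filled-contour
ell={}
for n,(q,p) in obs.items():
    m=np.zeros((400,640),np.uint8); m[p[:,1].astype(int),p[:,0].astype(int)]=1
    cn=cv2.findContours(m,cv2.RETR_CCOMP,cv2.CHAIN_APPROX_NONE)[0]
    cn=sorted(cn,key=len)[::-1][:2]
    print(n,[cv2.fitEllipse(c) for c in cn]); ell[n]=cn
# model fit: sample ring outline -> mean of ring centreline
from scipy.spatial import cKDTree
def res(x):
    r=[]
    for n,(q,p) in obs.items():
        rr=[]
        for rad in (0.067,0.075):
            for dz in (-0.008,0.008):
                rr.append(np.c_[x[0]+rad*np.cos(a),x[1]+rad*np.sin(a),np.full(90,x[2]+dz)])
        pr=proj(cs[n],np.concatenate(rr)).astype(float)
        pr=np.round(pr*8).astype(np.int32).reshape(4,90,2)
        M=np.zeros((400,640),np.uint8)
        for z in (0,1):
            A=np.zeros_like(M);cv2.fillPoly(A,[pr[2+z]],1,shift=3);B=np.zeros_like(M);cv2.fillPoly(B,[pr[z]],1,shift=3)
            M|=A&(1-B)
        A=np.zeros_like(M)
        O=np.zeros_like(M);O[p[:,1].astype(int),p[:,0].astype(int)]=1
        r.append((cv2.GaussianBlur(M.astype(float),(0,0),1.5)-cv2.GaussianBlur(O.astype(float),(0,0),1.5)).ravel())
    return np.concatenate(r)
from scipy.optimize import minimize
x0=np.r_[onz(cs["top"],*obs["top"][1].mean(0),0.11)]
s=minimize(lambda x:(res(x)**2).sum(),x0,method="Nelder-Mead",options=dict(initial_simplex=x0+np.r_[np.zeros((1,3)),np.eye(3)*.01]))
print("hoop centre",x0,s.x,s.fun)
# lid corners in 3D
for (n) in obs: print(n,[np.round(onz(cs[n],*c,0.102)[:2],3).tolist() for c in obs[n][0]])
E
python3 m.py
```

```text
scene lid corners [[328, 255], [256, 272], [243, 211], [309, 198]]
scene ring px 512
top lid corners [[414, 183], [353, 156], [346, 119], [376, 121]]
top ring px 278
scene [((284.2209777832031, 222.10507202148438), (37.299720764160156, 47.121761322021484), 79.2486801147461), ((283.8125305175781, 222.01010131835938), (30.107772827148438, 41.07849884033203), 83.7300033569336)]
top [((376.2637939453125, 173.8562469482422), (50.72003936767578, 51.78006362915039), 124.0804672241211)]
hoop centre [ 0.59383519 -0.21772262  0.11      ] [ 0.55759483 -0.18627329  0.10949708] 165.64794194328374
scene [[0.727, -0.095], [0.711, -0.321], [0.462, -0.3], [0.483, -0.074]]
top [[0.532, -0.293], [0.611, -0.125], [0.717, -0.108], [0.71, -0.193]]
```

```bash
python3 - <<'E'
import cv2,numpy as np
a=cv2.imread("pics/m_scene.png");b=cv2.imread("pics/m_top.png")
h=max(a.shape[0],b.shape[0]);z=lambda i:np.pad(i,((0,h-i.shape[0]),(0,0),(0,0)))
c=np.hstack([z(a),z(b)]);s=800/c.shape[1];cv2.imwrite("pics/m_both.png",cv2.resize(c,None,fx=s,fy=s))
c=cv2.imread("pics/a_top.png");hsv=cv2.cvtColor(c,cv2.COLOR_BGR2HSV)
for p in [(350,130),(380,150),(410,200),(345,205),(376,149)]: print(p,hsv[p[1],p[0]])
E
```

```text
(350, 130) [69 88 93]
(380, 150) [ 17 129 148]
(410, 200) [67 82 96]
(345, 205) [53 69 92]
(376, 149) [ 17 130 167]
```

View pics/m_both.png

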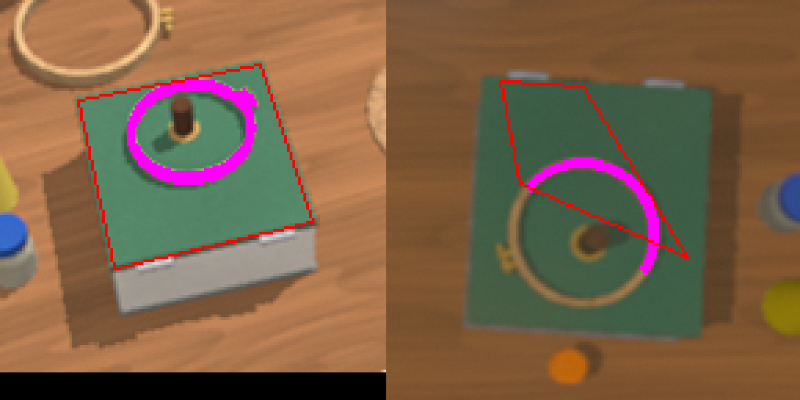

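The scene mask is good. The top mask missed green pixels because my saturation threshold was too strict, so I'll loosen it.

```bash
sed -i 's/(hsv\[...,0\]>60)&(hsv\[...,0\]<95)&(hsv\[...,1\]>90)/(hsv[...,0]>45)\&(hsv[...,0]<95)\&(hsv[...,1]>60)/' m.py
cat >> m.py <<'E'
# lid rectangle pose from both
cc=[onz(cs[n],*obs[n][0].mean(0),0.102) for n in obs]; print("lid centre by view",np.round(cc,4).tolist())
E
python3 m.py; python3 - <<'E'
import cv2,numpy as np
a=cv2.imread("pics/m_scene.png");b=cv2.imread("pics/m_top.png")
h=max(a.shape[0],b.shape[0]);z=lambda i:np.pad(i,((0,h-i.shape[0]),(0,0),(0,0)))
c=np.hstack([z(a),z(b)]);s=800/c.shape[1];cv2.imwrite("pics/m_both2.png",cv2.resize(c,None,fx=s,fy=s))
E
```

```text
scene lid corners [[329, 254], [255, 272], [243, 210], [308, 197]]
scene ring px 516
top lid corners [[422, 124], [417, 211], [335, 205], [341, 118]]
top ring px 587
scene [((284.22052001953125, 222.10311889648438), (37.29408645629883, 47.19413375854492), 79.50064086914062), ((283.8212890625, 221.99346923828125), (30.087661743164062, 41.01480484008789), 83.60431671142578)]
top [((375.4704895019531, 174.11386108398438), (52.66667556762695, 56.06507873535156), 76.92526245117188), ((375.9225158691406, 174.0275115966797), (48.18263626098633, 48.91893768310547), 132.3268280029297)]
hoop centre [ 0.55690049 -0.18386803  0.11      ] [ 0.55794375 -0.18593576  0.10902242] 43.95822971084452
scene [[0.724, -0.091], [0.71, -0.323], [0.457, -0.299], [0.477, -0.076]]
top [[0.699, -0.322], [0.454, -0.298], [0.474, -0.072], [0.72, -0.094]]
lid centre by view [[0.5984, -0.1994, 0.102], [0.5854, -0.1968, 0.102]]
```

View pics/m_both2.png

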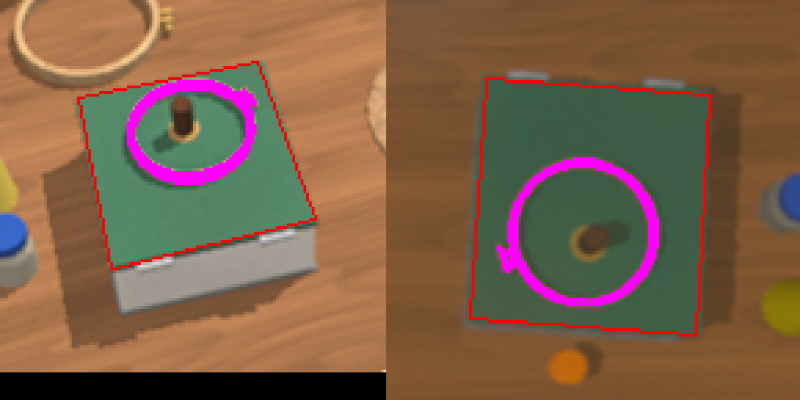

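```bash
cat > m2.py <<'E'
from h import *
cs={n:vision.read_camera(n) for n in ["scene","top"]}
# knob base (network) in two views
k=[ray(cs["scene"],283.0,218.9),ray(cs["top"],376.8,175.0)]
r=[]
for n in cs:
    p=vision.place_of(n,"knob")[0]["point"]; r.append(ray(cs[n],p[1],p[0])); print(n,p,onz(cs[n],p[1],p[0],.102))
print("knob tri",tri(r))
# mat: cork region via network
rr=[]
for n in cs:
    for x in vision.regions_of(n,"mat_top")[:2]: print(n,x["confidence"],x["extent"])
    im=cs[n]["pixels"]
    L=cv2.cvtColor(im,cv2.COLOR_BGR2HSV)
    c=(383,215) if n=="scene" else (253,180)
    print(L[c[1]-5:c[1]+5,c[0]-5:c[0]+5].reshape(-1,3).mean(0))
    g=cv2.GaussianBlur(im,(0,0),2).astype(float); ref=g[c[1]-15:c[1]+15,c[0]-15:c[0]+15].reshape(-1,3).mean(0)
    m=(np.linalg.norm(g-ref,axis=2)<28).astype(np.uint8)
    m=cv2.morphologyEx(m,cv2.MORPH_OPEN,np.ones((9,9)))
    k_,l,st,_=cv2.connectedComponentsWithStats(m); m=(l==l[c[1],c[0]]).astype(np.uint8)
    cn=max(cv2.findContours(m,cv2.RETR_EXTERNAL,cv2.CHAIN_APPROX_NONE)[0],key=len)
    e=cv2.fitEllipse(cv2.convexHull(cn)); print(n,"mat ellipse",e)
    rr.append(ray(cs[n],*e[0])); print(onz(cs[n],*e[0],0.005))
    v=im.copy(); cv2.ellipse(v,e,(0,0,255),1)
    # project a predicted ring
    cv2.imwrite(f"pics/mat_{n}.png",cv2.resize(v[c[1]-60:c[1]+60,c[0]-80:c[0]+80],None,fx=3,fy=3))
print("mat tri",tri(rr))
E
python3 m2.py; python3 - <<'E'
import cv2,numpy as np
cv2.imwrite("pics/mat_both.png",np.vstack([cv2.imread(f"pics/mat_{n}.png")[:300] for n in ("scene","top")]))
E
```

```text
scene [219.9, 280.9] [ 0.54209221 -0.192126    0.102     ]
top [173.9, 375.1] [ 0.55905635 -0.18585814  0.102     ]
knob tri (array([ 0.55540095, -0.18918586,  0.11562667]), [0.0056534161910458455, 0.005653416191045808])
scene 0.61 [347.3, 186.9, 69.1, 59.5]
[ 14.24 114.14 208.27]
scene mat ellipse ((383.08612060546875, 214.48361206054688), (52.064144134521484, 69.82785034179688), 97.76839447021484)
[0.56508623 0.17337993 0.005     ]
top 0.94 [212.0, 141.1, 82.2, 79.7]
top 0.4 [332.2, 119.7, 91.7, 96.0]
[ 15.01 132.47 144.53]
top mat ellipse ((252.41543579101562, 181.75955200195312), (83.88687133789062, 85.90475463867188), 1.9431418180465698)
[0.55494985 0.17373539 0.005     ]
mat tri (array([ 0.55673707,  0.17686558, -0.0061228 ]), [0.0012479110626502368, 0.0012479110626502012])
```

View pics/mat_both.png

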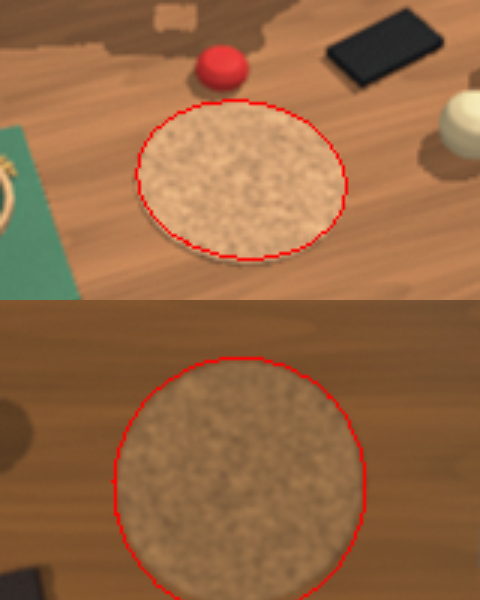

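Two-view results: hoop centre ≈ (0.558, -0.186, 0.109), mat ≈ (0.560, 0.174), and the knob is still about 5 mm uncertain. I'll move over the hoop and refine with the wrist camera.

```bash
python3 - <<'E'
from h import *
# choose jaw yaw
for y in (np.radians(40),np.radians(220)):
    q=env.solve_ik([0.61,-0.13,0.30],down(y)); print(np.degrees(y),q)
y=min((np.radians(40),np.radians(220)),key=lambda y:np.abs(np.array(env.solve_ik([0.61,-0.13,0.30],down(y)))-env.current_q()).max())
for i,p in enumerate([[0.61,-0.13,0.34],[0.53,-0.21,0.34]]):
    env.move_ptp(p,down(y)) if i==0 else env.servo_line(p,0.2)
    c=vision.read_camera("wrist"); cv2.imwrite(f"pics/w{i}.png",c["pixels"])
    np.save(f"w{i}.npy",c,allow_pickle=True)
    for l in ("knob","hoop_center"): print(l,[(x["point"],round(x["confidence"],2)) for x in vision.place_of("wrist",l)[:3]])
print(env.current_t(),np.degrees(y))
E
```

```text
40.0 [-3.29223657e-01  2.20102168e-02  1.54894469e+00 -4.44089210e-16
  1.57063774e+00 -1.02735536e+00]
220.0 [-3.29223657e-01  2.20102168e-02  1.54894469e+00 -4.44089210e-16
  1.57063774e+00  2.11423730e+00]
knob [([177.0, 235.8], 0.74), ([101.7, 186.7], 0.68)]
hoop_center []
knob [([165.7, 336.0], 0.57)]
hoop_center []
5.8333 40.0
```

View pics/w0.png

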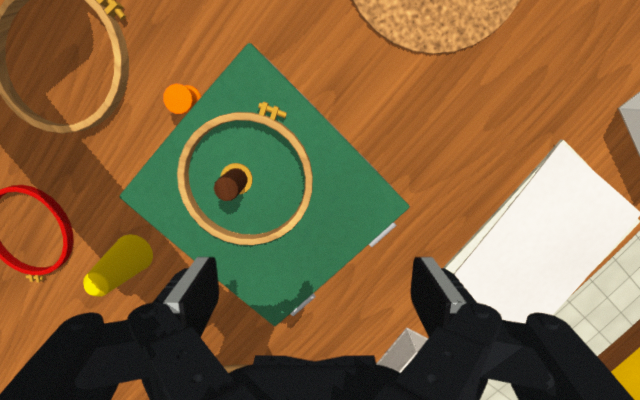

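View pics/w1.png

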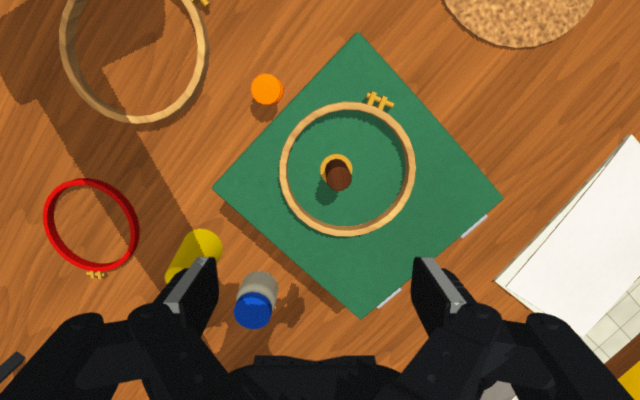

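Both wrist pictures show the hoop whole: in w1 the ring centre is near (347,170), the knob top at (338,176) and the lid corners at (357,32), (503,198), (361,319), (212,187). I'll fit from these.

```bash
python3 - <<'E'
from h import *
from scipy.optimize import minimize
obs=[]
a=np.linspace(0,2*np.pi,120,endpoint=False)
for i in (0,1):
    c=np.load(f"w{i}.npy",allow_pickle=True).item(); im=c["pixels"]; hsv=cv2.cvtColor(im,cv2.COLOR_BGR2HSV)
    g=((hsv[...,0]>60)&(hsv[...,0]<90)&(hsv[...,1]>90)).astype(np.uint8)
    g=cv2.morphologyEx(g,cv2.MORPH_OPEN,np.ones((3,3)))
    k,l,st,_=cv2.connectedComponentsWithStats(g)
    b=np.argsort(st[1:,4])[::-1]+1
    big=l==b[0]; hull=cv2.convexHull(np.argwhere(big)[:,::-1].astype(np.int32))
    for e in range(2,60):
        q=cv2.approxPolyDP(hull,e*.5,True)[:,0]
        if len(q)<=4: break
    print(i,"corners",q.tolist(),[np.round(onz(c,*p,.102)[:2],4).tolist() for p in q])
    hm=np.zeros_like(g);cv2.fillConvexPoly(hm,hull,1)
    t=((hsv[...,0]<26)&(hsv[...,2]>90)&(hm>0)&(hsv[...,1]<215)).astype(np.uint8)
    k,l,st,_=cv2.connectedComponentsWithStats(t)
    # ring comp: biggest bbox not touching hull border
    best=max(range(1,k),key=lambda j:st[j,2]*st[j,3] if st[j,2]<170 else 0)
    t=l==best; print("ring",st[best])
    # inner boundary ellipses
    h=cv2.findContours(t.astype(np.uint8),cv2.RETR_CCOMP,cv2.CHAIN_APPROX_NONE)[0]
    h=sorted(h,key=len)[::-1][:2]; 
    for cn in h:
        e=cv2.fitEllipse(cn); print(" ell",np.round(e[0],1),np.round(e[1],1),"z.118",np.round(onz(c,*e[0],.118)[:2],4),"z.102",np.round(onz(c,*e[0],.102)[:2],4))
    # knob : dark brown top
    dk=((hsv[...,2]<110)&((hsv[...,0]<15)|(hsv[...,0]>170))&(hsv[...,1]>90)).astype(np.uint8)
    m=np.zeros_like(dk);cv2.drawContours(m,h,0,1,-1); dk&=m
    k,l,st,ce=cv2.connectedComponentsWithStats(dk)
    for j in range(1,k):
        if st[j,4]>40: print(" dark",st[j],ce[j])
    v=im.copy(); v[t]=(255,0,255); v[dk>0]=(255,255,0); cv2.polylines(v,[q.astype(np.int32)],True,(0,0,255))
    x,y=hull[:,0].min(0); cv2.imwrite(f"pics/wm{i}.png",cv2.resize(v[max(0,y-5):y+300,x-5:x+300],None,fx=1.3,fy=1.3))
    obs.append((c,t))
def cost(x):
    s=0
    for c,t in obs:
        M=np.zeros((400,640),np.uint8)
        for dz in (-.008,.008):
            pr=[np.round(proj(c,np.c_[x[0]+r*np.cos(a),x[1]+r*np.sin(a),0*a+x[2]+dz])*16).astype(np.int32) for r in (.067,.075)]
            A=np.zeros_like(M);cv2.fillPoly(A,[pr[1]],1,shift=4);B=np.zeros_like(M);cv2.fillPoly(B,[pr[0]],1,shift=4);M|=A&(1-B)
        s+=((cv2.GaussianBlur(M.astype(float),(0,0),1.5)-cv2.GaussianBlur(t.astype(float),(0,0),1.5))**2).sum()
    return s
x0=np.array([.558,-.186,.11])
s=minimize(cost,x0,method="Nelder-Mead",options=dict(initial_simplex=x0+np.r_[np.zeros((1,3)),np.eye(3)*.01]))
print("hoop",s.x,s.fun)
E
python3 -c "
import cv2,numpy as np
a=[cv2.imread(f'pics/wm{i}.png') for i in (0,1)]
h=max(x.shape[0] for x in a)
cv2.imwrite('pics/wm.png',np.hstack([np.pad(x,((0,h-x.shape[0]),(0,0),(0,0))) for x in a]))"
```

```text
0 corners [[408, 207], [273, 324], [120, 195], [250, 44]] [[0.7217, -0.0908], [0.6998, -0.3197], [0.4526, -0.2976], [0.4734, -0.069]]
ring [ 177  102  135  143 3870]
 ell [245.5 176.1] [133.6 137.2] z.118 [ 0.5546 -0.1787] z.102 [ 0.5542 -0.1835]
 ell [245.9 176.9] [111.7 121.5] z.118 [ 0.5555 -0.1791] z.102 [ 0.5552 -0.1839]
 dark [215 169  32  32 690] [230.18115942 184.36086957]
1 corners [[501, 199], [359, 317], [213, 186], [358, 33]] [[0.7212, -0.0925], [0.6994, -0.3199], [0.4524, -0.2974], [0.4723, -0.0699]]
ring [ 279   92  137  145 3872]
 ell [347.8 166.8] [131.7 143. ] z.118 [ 0.5533 -0.1802] z.102 [ 0.5564 -0.1814]
 ell [346.1 167.6] [116.4 120.9] z.118 [ 0.5525 -0.182 ] z.102 [ 0.5556 -0.1833]
 dark [326 160  25  31 577] [337.46620451 175.04852686]
hoop [ 0.55746438 -0.18589848  0.10660373] 494.1114260783762
```

View pics/wm.png

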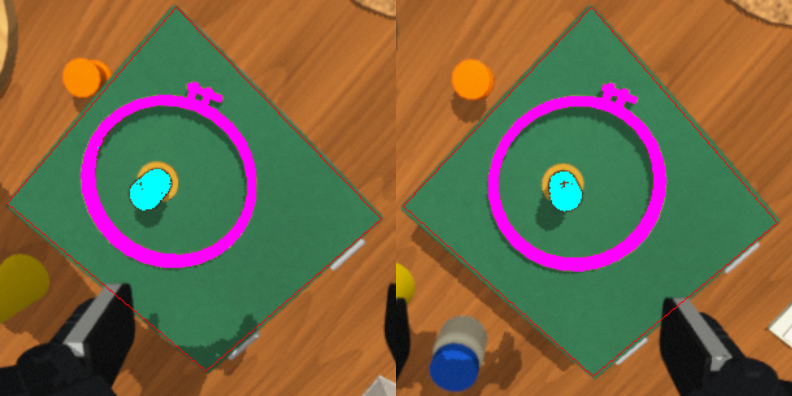

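The wrist fits agree with the fixed cameras: hoop centre (0.557, -0.186), z ≈ 0.107–0.109, and chest yaw ≈ -0.09. I'll grip the wall at 40°, away from both the knob and the clamp, and lift.

```bash
python3 - <<'E'
from h import *
y=np.radians(40); c=np.array([.5572,-.1855]); p=c+.071*np.array([np.cos(y),np.sin(y)])
env.servo_line([*p,.20],0.2); 
print("contact",env.servo_line([*p,.117],0.06,max_force=8), env.current_eef_pos(), env.current_force())
grab(40); print("open",env.current_opening(),env.current_eef_pos(),env.current_force(),env.current_t())
for n in ("wrist","scene"):
    cv2.imwrite(f"pics/g_{n}.png",vision.read_camera(n)["pixels"])
E
```

```text
contact False [ 0.61194685 -0.13996475  0.11761571] [ 0.38773876 -0.42540591  0.19942445]
open 0.005653845666715627 [ 0.61167172 -0.13987645  0.11709931] [-0.93339973 -0.38224564  0.39255542] 9.1
```

View pics/g_wrist.png

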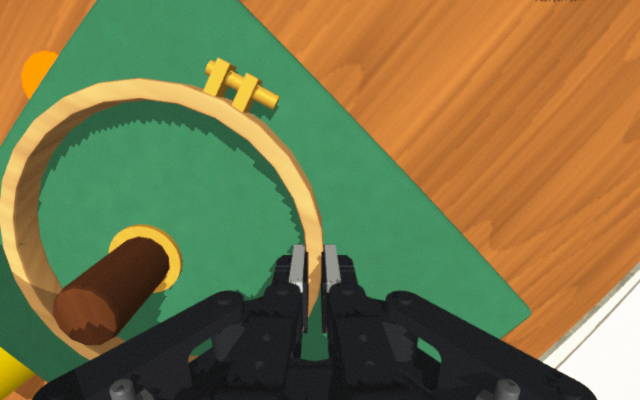

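The pads straddle the ring wall at (313,260), with the knob well clear at (110,290). Now lifting.

```bash
python3 - <<'E'
from h import *
p=env.current_eef_pos()
env.servo_line([p[0],p[1],.225],0.06); env.hold(.15)
print(env.current_opening(),env.current_eef_pos(),env.current_force(),env.current_t())
for n in ("wrist","scene"):
    i=vision.read_camera(n)["pixels"]; 
    if n=="scene": i=cv2.resize(i[130:290,200:420],None,fx=3.6,fy=3.6)
    cv2.imwrite(f"pics/l_{n}.png",i)
E
```

```text
0.005694865502601296 [ 0.6115797  -0.13984389  0.22471722] [-0.42701336  0.09029643 -0.47551115] 11.3
```

View pics/l_wrist.png

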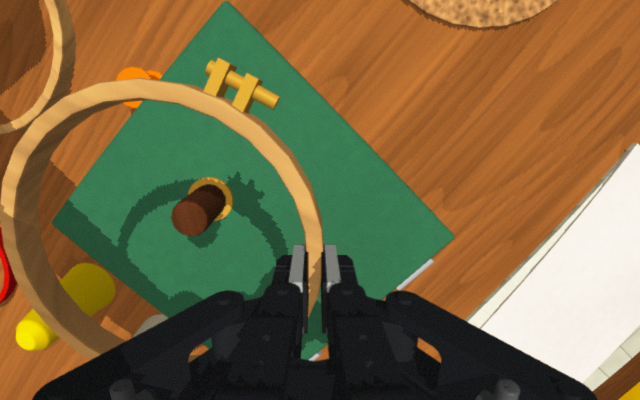

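View pics/l_scene.png

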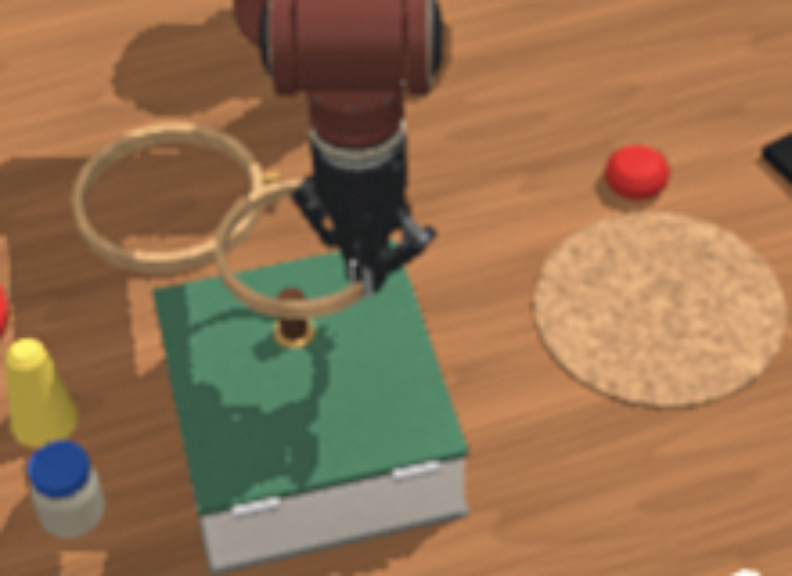

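The hoop hangs level, clear above the knob, in an unchanged position in the fingers. Carrying it to the mat.

```bash
python3 - <<'E'
from h import *
y=np.radians(40); p=np.array([.559,.1735])+.071*np.array([np.cos(y),np.sin(y)])
env.servo_line([*p,.225],0.15)
env.servo_line([*p,.06],0.1); 
s=env.servo_line([*p,.0195],0.03,max_force=3); env.hold(.1)
print(s,env.current_opening(),env.current_eef_pos(),env.current_force(),env.current_t())
for n in ("top","scene"):
    i=vision.read_camera(n)["pixels"]; 
    i=cv2.resize(i[130:270,310:470] if n=="scene" else i[110:250,170:330],None,fx=2.4,fy=2.4)
    cv2.imwrite(f"pics/p_{n}.png",i)
cv2.imwrite("pics/p.png",np.hstack([cv2.imread(f"pics/p_{n}.png") for n in ("top","scene")]))
E
```

```text
True 0.005494862635898051 [0.61326709 0.21909637 0.02008234] [ 0.4162219  -0.82850101  5.45538012] 17.1
```

View pics/p.png

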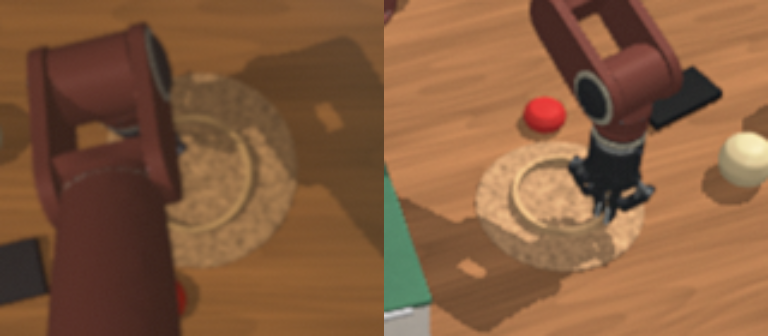

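The hoop has touched down on the mat at z ≈ 0.020 (5.5 N). Releasing and retreating.

```bash
python3 - <<'E'
from h import *
open_jaws(); env.hold(.3)
p=env.current_eef_pos(); print(env.current_opening(),p,env.current_force())
env.servo_line([p[0],p[1],.20],0.12)
# go over the knob with jaws along chest y
env.move_ptp([.50,-.19,.34],down(np.pi/2-.0897)); env.hold(.1)
for i,x in enumerate((.50,.58)):
    if i: env.servo_line([x,-.19,.34],.2)
    c=vision.read_camera("wrist"); np.save(f"k{i}.npy",c,allow_pickle=True); cv2.imwrite(f"pics/k{i}.png",c["pixels"])
    print([(z["point"],z["confidence"]) for z in vision.place_of("wrist","knob")])
for n in ("top","scene"):
    i=vision.read_camera(n)["pixels"]; 
    i=cv2.resize(i[130:270,310:470] if n=="scene" else i[110:250,170:330],None,fx=2.4,fy=2.4)
    cv2.imwrite(f"pics/p_{n}.png",i)
cv2.imwrite("pics/p2.png",np.hstack([cv2.imread(f"pics/p_{n}.png") for n in ("top","scene")]))
print(env.current_t())
E
```

```text
0.08535528258003539 [0.61206456 0.21883676 0.01856607] [ 0.47612223  0.20961976 -0.09644704]
[([207.9, 310.1], 0.65)]
[([142.8, 307.9], 0.59)]
22.4917
```

View pics/p2.png

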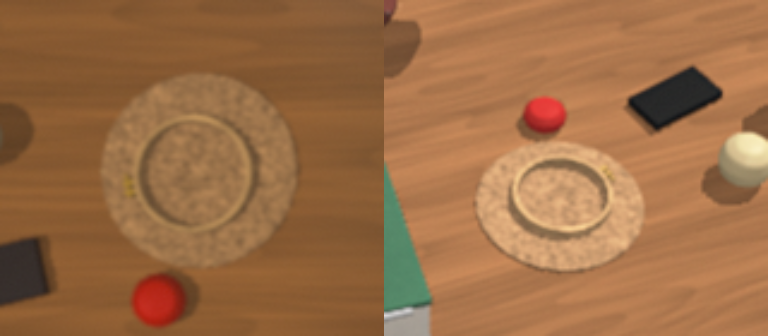

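View pics/k0.png

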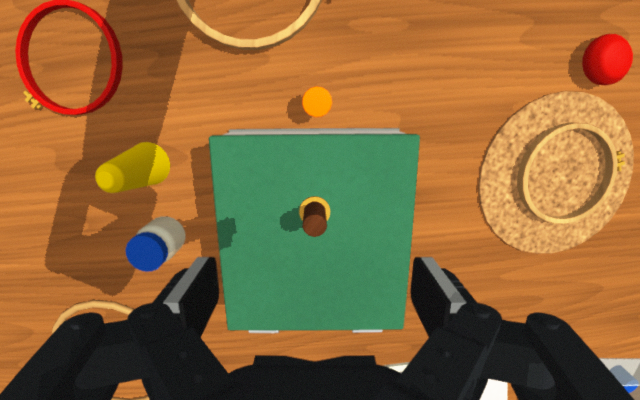

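View pics/k1.png

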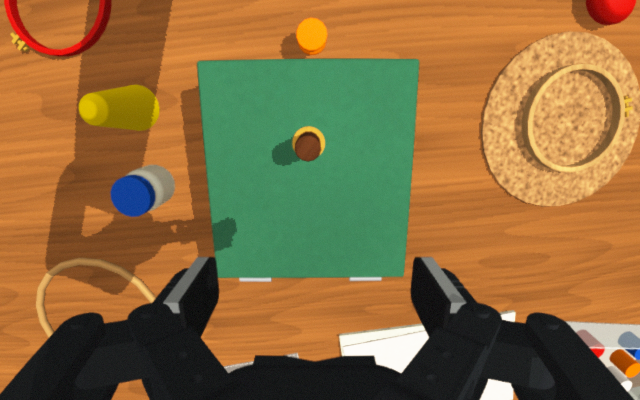

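The hoop lies flat, its whole ring inside the mat, about 8 mm off centre. In k0 the knob top is near (315,227); in k1 it is near (308,149). Triangulating.

```bash
python3 - <<'E'
from h import *
cs=[np.load(f"k{i}.npy",allow_pickle=True).item() for i in (0,1)]
out=[]
for i,(c,(x,y)) in enumerate(zip(cs,[(314,215),(308,145)])):
    v=c["pixels"][y-30:y+30,x-35:x+35]; out.append(cv2.resize(v,None,fx=5.5,fy=5.5,interpolation=cv2.INTER_CUBIC))
    # model overlay: knob at hypothesis
    a=np.linspace(0,2*np.pi,60)
    h=np.array([.5468,-.1910])
    for z in (.102,.152):
        p=proj(c,np.c_[h[0]+.013*np.cos(a),h[1]+.013*np.sin(a),0*a+z])
        cv2.polylines(out[-1],[(((p-[x-35,y-30])+.5)*5.5).astype(np.int32)],True,(255,255,255) if z>.12 else (255,0,255),1)
    hsv=cv2.cvtColor(c["pixels"],cv2.COLOR_BGR2HSV)
    ye=(hsv[...,0]>15)&(hsv[...,0]<35)&(hsv[...,1]>100)&(hsv[...,2]>130)
    m=np.zeros((400,640),np.uint8); m[y-30:y+30,x-35:x+35]=ye[y-30:y+30,x-35:x+35]
    e=cv2.fitEllipse(cv2.convexHull(np.argwhere(m)[:,::-1].astype(np.int32))); print("disc",e,onz(c,*e[0],.102))
    print("net foot",)
cv2.imwrite("pics/kk.png",np.hstack(out))
E
```

```text
disc ((314.4835205078125, 210.77915954589844), (29.489944458007812, 31.09088134765625), 103.81493377685547) [ 0.54757132 -0.19210512  0.102     ]
net foot
disc ((308.2909240722656, 142.19227600097656), (32.43327331542969, 33.05621337890625), 139.57992553710938) [ 0.54726547 -0.19229903  0.102     ]
net foot
```

View pics/kk.png

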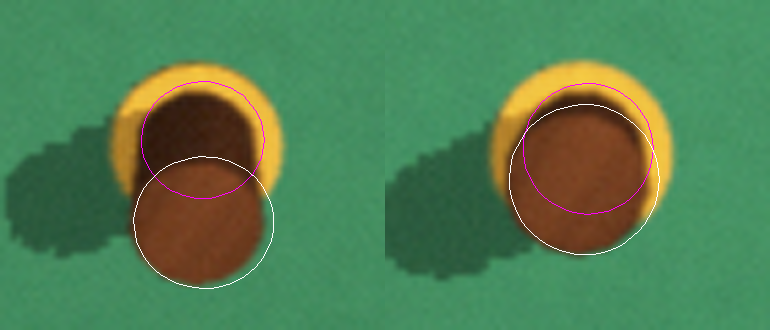

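The knob foot disc gives (0.547, -0.192), matching the value from the lid geometry. I'll grip the knob and pull along the hinge arc in small steps, watching the force.

```bash
cat > arc.py <<'E'
from h import *
yaw=-.0897; X=np.array([np.cos(yaw),np.sin(yaw),0]); U=np.array([-np.sin(yaw),np.cos(yaw),0])
K=np.array([.5474,-.1922,.102]); H=K+.165*X; H[2]=.09
Q0=R.from_quat(down(np.pi/2+yaw)[[1,2,3,0]])
def pose(p0,th):
    r=R.from_rotvec(U*th); q=(r*Q0).as_quat(); return H+r.apply(p0-H),np.r_[q[3],q[:3]]
E
python3 - <<'E'
from arc import *
env.servo_line([K[0],K[1],.21],.2,rot=down(np.pi/2+yaw))
print(env.servo_line([K[0],K[1],.124],.08,max_force=8))
grab(80); env.hold(.1)
p0=np.array(env.current_eef_pos()); np.save("p0.npy",p0)
print(env.current_opening(),p0,env.current_force(),env.current_t())
cv2.imwrite("pics/kg.png",vision.read_camera("wrist")["pixels"])
print([env.solve_ik(*pose(p0,t)) is not None for t in (.1,.2,.26)])
E
```

```text
False
0.02453591289682248 [ 0.54736615 -0.19346976  0.12454735] [-2.3210721  -5.15534819  1.45400662] 25.2167
[True, True, True]
```

View pics/kg.png

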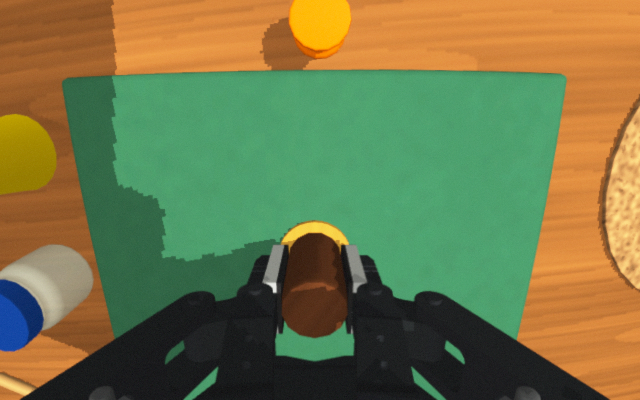

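The knob at (314,280) sits centred between the pads. Now the slow pull.

```bash
python3 - <<'E'
from arc import *
p0=np.load("p0.npy")
for t in [.01,.02,.03,.04,.05,.065,.08]:
    p,q=pose(p0,t); env.servo_line(p,.012,rot=q)
    print(t,np.round(env.current_force(),1),np.round(env.current_eef_pos()-p,4),round(env.current_opening(),4),env.current_t())
E
```

```text
0.01 [ 0.3 -4.1 -7.4] [-0.0003  0.     -0.001 ] 0.0241 25.6333
0.02 [  2.   -5.5 -11.5] [-0.0006  0.0001 -0.0018] 0.0243 25.925
0.03 [  1.4  -4.3 -10. ] [-0.0004  0.0001 -0.001 ] 0.0244 26.2167
0.04 [ 1.  -3.9 -6.4] [-0.     -0.      0.0002] 0.0245 26.5083
0.05 [-0.1 -4.1 -5. ] [0.0001 0.     0.0005] 0.0243 26.8
0.065 [-0.6 -3.  -3.2] [0.0001 0.     0.0005] 0.0241 27.1583
0.08 [-0.9 -2.5 -1.6] [ 0.0001 -0.      0.0005] 0.0242 27.5167
```

```bash
python3 - <<'E'
from arc import *
p0=np.load("p0.npy")
for t in [.11,.14,.17,.2,.225,.245]:
    p,q=pose(p0,t); env.servo_line(p,.02,rot=q)
    print(t,np.round(env.current_force(),1),np.round(env.current_eef_pos()-p,4),round(env.current_opening(),4),env.current_t())
env.hold(.5)
cs={n:vision.read_camera(n) for n in ("scene","top","wrist")}
i=cs["scene"]["pixels"].copy()
# predicted lid outline at angles
for th,col in ((.245,(0,0,255)),(.0,(255,255,255))):
    r=R.from_rotvec(U*th); pts=[]
    for x in (-.253,.003):
        for y in ((-.118,.118) if x<0 else (.118,-.118)):
            pts.append(H+r.apply(X*x+U*y+np.array([0,0,.012])))
    cv2.polylines(i,[np.round(proj(cs["scene"],pts)).astype(np.int32)],True,col,1)
cv2.imwrite("pics/o_scene.png",cv2.resize(i[130:300,200:420],None,fx=3.5,fy=3.5,interpolation=cv2.INTER_CUBIC))
cv2.imwrite("pics/o_wrist.png",cs["wrist"]["pixels"])
E
```

```text
0.11 [-2.3 -1.5 -0.3] [ 0.0001 -0.      0.0004] 0.0244 27.9167
0.14 [-3.7 -0.4  0.8] [0.0001 0.     0.0003] 0.0244 28.3167
0.17 [-3.3 -1.2  1.5] [0.     0.     0.0002] 0.0244 28.7167
0.2 [-4.  -0.3 -0.8] [-0.0002  0.0001 -0.0003] 0.0242 29.1167
0.225 [-5.1 -0.9 -0.3] [-0.0001  0.0001 -0.    ] 0.0243 29.475
0.245 [-5.   0.7 -0.5] [-0.0001  0.0001  0.0001] 0.0242 29.7917
```

View pics/o_scene.png

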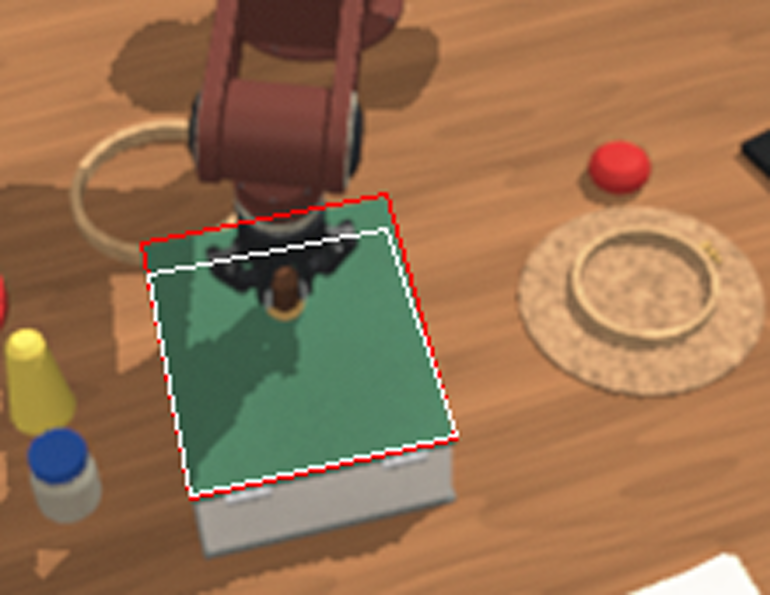

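View pics/o_wrist.png

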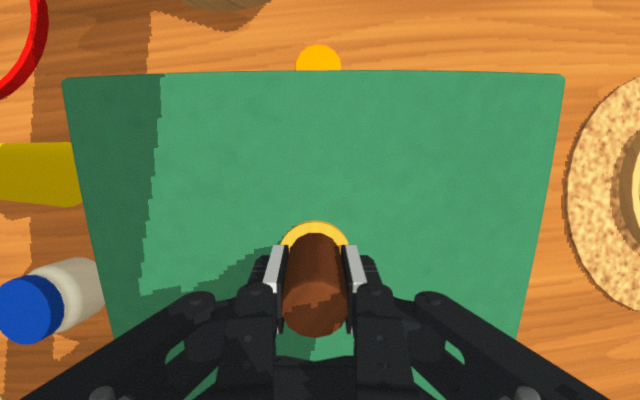

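The lid edge matches the predicted 0.245 rad outline. The knob sits in the fingers exactly as before the pull, so it hasn't slipped. The hoop lies flat on the mat and the bystanders look undisturbed. One quick steadiness check, then I'll hand in.

```bash
python3 - <<'E'
from h import *
a=vision.read_camera("scene")["pixels"]; v0=env.current_eef_pos(); env.hold(.5); b=vision.read_camera("scene")["pixels"]
print(np.abs(a.astype(int)-b).mean(), np.abs(np.array(env.current_eef_pos())-v0).max(), env.current_opening(), env.current_t())
o=cv2.imread("pics/a_scene.png")
for n,(x,y) in dict(pin=(376,177),twine=(460,196),case=(431,170),cone=(211,239),jar=(218,266)).items():
    t=o[y-14:y+14,x-14:x+14]; r=cv2.matchTemplate(b[y-30:y+30,x-30:x+30],t,cv2.TM_CCOEFF_NORMED); m=cv2.minMaxLoc(r); print(n,m[1],np.array(m[3])-16)
env.finish_job()
E
```

```text
0.7143723958333333 9.515465175580218e-06 0.02418894082571008 31.0417
pin 0.7918062210083008 [0 0]
twine 0.9997519254684448 [0 0]
case 0.9995369911193848 [0 0]
cone 0.7288744449615479 [0 0]
jar 0.8493643403053284 [0 0]
the job is handed in; nothing more can be done
```

I lifted the small wooden hoop off the knob and laid it flat on the cork mat, with its whole ring inside the edge and its centre about 8 mm from the mat's. I then gripped the knob at 80 N, pulled along the hinge arc in small steps until the seal broke, and handed in at 31 s while still holding the lid ajar.

- **Pull:** the pull change peaked at about 12–13 N near 0.02 rad, then fell off as the lid came free without flying up.
- **Lid:** it is held at about 0.245 rad, and its edges match the predicted outline in the scene picture. The knob did not slip in the fingers, and the arm moved under 0.01 mm over the last half second.
- **Bystanders:** the pincushion, twine, case, cone and button jar showed no shift in the scene picture. The match scores were lower (0.73–0.85) for the pincushion, cone and jar. I checked the spool only by eye, in the last wrist picture.
- **Disagreements:**
  - The networks' knob positions from the scene and top cameras missed each other by about 11 mm, so I used wrist-camera fits instead.
  - The lid measured about 3% small in the wrist pictures.
  - The gripper read 5.7 mm on the 8 mm hoop wall and 24 mm on the 26 mm knob.
  - The force reading drifted as the tool tilted, so I did not use it as a measure of the final lid load.

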